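# Open the self-closing chuck guard and hold it wide

### The arm

A 7-joint arm with a two-finger parallel gripper is mounted at the origin on the work surface. World frame = base frame: x ahead of the robot, y to its left, z up, the work surface at z = 0. Lengths are in m, angles in rad, forces in N, time in s.
With the tool pointing down it reaches from about 0.425 to 0.875 m from the base axis. Payload 8.4 kg.
Tool frame: the origin (TCP) lies on the centre line of the jaws, within the pads' length; the fingertips stand ahead of it and the grasp point (between the pads) lies 6 mm ahead of it (r.nose_length is the y of the fingertips in the tool frame, in m); y points along the fingers, x is the direction in which the jaws open and shut, and the axes are right-handed (so a half turn about y gives the same grasp; the last joint's range is limited). The gripper opens to 87 mm and grips with 3 to 60 N. Pads are 19 mm wide; open, the fingers measure 117 mm over their backs; the gripper's body (75 mm by 190 mm) begins 51 mm behind the grasp point.
Start: joints at [1.197, 0.333, 0.04, 1.465, -0.013, 1.343, -0.059], TCP at [0.176, -0.626, 0.248] pointing down, gripper open.
Joint ranges: [-2.58, 2.58], [-0.38, 2.09], [-1.3, 1.39], [0.25, 2.4], [-1.5, 4.64], [0.08, 2.09], [-2.65, 2.65]. Speed limits (rad/s): [2.22, 2.22, 2.79, 2.79, 3.14, 3.14, 3.14].

### API

Orientations are given as [roll, pitch, yaw] about the fixed x, y, z axes, in that order (R = Rz(yaw) Ry(pitch) Rx(roll)).
In Python, from bench import r, eoat, monitor, cams gives the robot as it stands. Calls block until the motion is done:
- r.movep(position, orientation): joint-space move of the TCP to a pose.
- r.movel(position, rot=None, speed=0.15): straight line of the TCP; rot=None keeps the orientation; speed is the mean speed in m/s.
- r.move_j(angles): joint-space move.
- eoat.command_gripper(opening): finger opening in m; the grip force is fixed at half the most; returns when the fingers have stopped.
- r.sleep(seconds).
- r.ik(position, orientation): joint angles nearest the present ones, or None.
- monitor.read_state(): the state.
- cams.get_image(name): name is "scene" or "side" or "wrist"; returns a dict with "color" (384x512x3 uint8, red, green, blue), "camera_matrix" (3x3 intrinsics, pixels), "k1" (the pictures are not rectified: a ray, as slopes to the right and down, at radius r is drawn at 1 + k1 r^2 times it, then the intrinsics apply), "world_to_cam" (4x4, takes a point from world to camera coordinates); the wrist camera has in their place "tool_from_camera" (4x4, takes a point from camera to tool coordinates, whose origin is the TCP and whose axes are the tool frame's). Camera axes: x right, y up, looking along -z (the intrinsics and any distortion apply to the point x, -y, -z); pixel columns grow to the right and rows downward; lengths in m; the calibration is good to about 2 mm. A picture is of the moment at which its call begins: read the wrist's pose just before it. There is no depth.
A pose or a line that the arm cannot do raises r.Unreachable and nothing moves.
- r.hand_in(): hands the job in, once; it reports no verdict.
The state is a dict: "t": time; "joint_pos": joint angles; "joint_vel": joint speeds; "tau": joint torques, N m; "position": TCP position; "orientation": TCP orientation; "contact_force": force on the tool from outside, world axes, zero at the start; "ft_torque": the same for the moment, N m; "gripper_width": finger opening in m.
Only numpy, scipy, OpenCV 4.12 (cv2) and the standard library are available. Lean on these libraries where they do the work, as an engineer would, in place of code of your own. Each camera call takes 0.05 s, during which the arm holds its last target. There are 200 camera calls.

### The job

Open the guard on the bench so that a colleague can reach the chuck: press its release lever down until it stays down, squeeze the catch with the round pegs home until it stays in, then the catch with the flat plates. Then swing the gate by its post past the detent to wide open (at least 65 degrees) and finish while still holding it there, because it springs back when let go. Leave the other things on the bench alone.

Things in the scene. Friction and masses are not known exactly. Their poses are not given: they have to be found in the camera images.
- guard: grey steel guard, an open-topped pen round a chuck, its rails 115 mm high. Origin: on the bench, mid-pen; x points to its far side (up to 17 degrees from the robot's x), y to its left, z up. Its near end is the lock housing: 100 (x) by 180 mm (y), flat top 115 mm high, centre at x -80, y -40 mm; on it stand two catches, at its right end the lever. The gate is the left side.
- lever (a joint): release lever, rad: 0 at the start (slanting up at 0.45 rad), 0.45 fully down (level); let go, it stays at about 0.43. Pivot along the guard's x at guard point x -80, y -145, z 100 mm. Sprung up; pressing its tip takes up to about 6 to 8 N, it snaps over a little past half-way and a detent then keeps it down.
- lever_tip (a point): middle of the upper face of the pad at the lever's end (steel, 40 mm along the guard's x, 26 mm long), 64 mm out (-y) from the pivot. About 131 mm above the bench at the start; fully down 104 mm, and then about 8 mm further out. Axes: the guard's, but tipping with the lever.
- round_top (a point): ROUND catch, squeezed first: two upright steel pegs, 14 mm thick, one behind the other along the guard's x, 48 mm over their outsides. Point midway between them at the height of their tops, 147 mm above the bench, 28 mm above the dark plate (86 x 46 mm) they stand on. Axes: the guard's. It has the right or the left place on the housing, the flat catch the other, 90 mm away along y.
- round_near (a joint): travel of each round peg, m: 0 sprung out (start), 0.008 squeezed home (32 mm over the outsides); both pegs always move alike. Squeezing takes some 6 to 10 N per finger (25 N does well); once home it clicks and stays in. Until the lever is down it is blocked: it gives at most 4 mm and springs back.
- flat_top (a point): FLAT catch, squeezed second: two upright steel plates, each 10 mm thick, 34 mm wide along the guard's y, one behind the other along x, 48 mm over their outsides. Point midway between them at the height of their tops, 147 mm above the bench, 28 mm above the dark plate they stand on. Axes: the guard's.
- flat_near (a joint): travel of each flat plate, m: 0 sprung out (start), 0.008 squeezed home (32 mm over the outsides), where it clicks and stays; same force as the round one. Blocked in the same way until the round catch is in. It draws the bolt that locks the gate.
- gate (a joint): gate angle, rad: 0 shut, 1.4 its stop. Barred steel panel 140 mm long, 12 mm thick, top 115 mm above the bench, hinged upright at its far end; the near end swings out to the guard's left. A damped spring shuts it (0.15 to 0.25 N m). Detent between 0.4 and 0.7 rad, about 0.4 N m more to pass; let go beyond it, the gate falls back to about 0.7 rad. Wide is 1.1 rad or more.
- gate_hinge (a point): the gate's hinge axis at the height of the gate's top (115 mm above the bench); axes: the guard's. With the gate at angle a the post stands, in the guard's axes, at x -120 cos(a), y +120 sin(a) mm from this point.
- gate_post (a point): top centre of the gate's handle: an upright round steel post 20 mm thick, standing 45 mm above the gate's top edge near its free end; top 160 mm above the bench. It can be gripped from above at any yaw and turns between the fingers as the gate swings.
- screwdriver: a screwdriver lying on the bench (not part of the job)
- wrench: a steel wrench lying on the bench (not part of the job)
- jar: a small capped jar, 60 mm across, 75 mm tall, standing to the guard's left, clear of the gate's swing; origin at its underside (not part of the job)
- bush: a brass slug, 32 mm across, 22 mm tall, standing on the floor inside the guard; origin at its underside (not part of the job)
- offcut: a flat plywood offcut, 110 x 70 x 12 mm, on the bench; origin at its underside (not part of the job)
- collar: a steel ring, 52 mm across, 18 mm tall, lying on the bench to the guard's left; origin at its underside (not part of the job)

How it is judged:
On the way, in this order (a step that is already met when the one before it is completed fails the run):
1. the lever is down and stays down (value of joint lever above 0.4 rad and value of joint round_near below 0.003 m), for 0.2 s.
2. the round catch is squeezed home, the flat one still out (value of joint round_near above 0.0065 m and value of joint flat_near below 0.003 m), for 0.2 s.
3. the flat catch is squeezed home, the gate still shut (value of joint flat_near above 0.0065 m and value of joint gate below 0.3 rad), for 0.2 s.
4. the gate has passed its detent (value of joint gate above 0.75 rad), for 0.1 s.
At the end, for the whole second after the job is handed in: the gate stands still (under 0.1 rad/s) at 1.1 rad (63 degrees) or more, held there by the robot (contact force above 0.5 N), with the lever down (above 0.40 rad) and both catches in (above 6.5 mm) (value of joint gate above 1.1 rad and velocity of joint gate between -0.1 and 0.1 rad/s and contact force between any of the fingers, the arm and gate above 0.5 N and value of joint lever above 0.4 rad and value of joint each of round_near, flat_near above 0.0065 m); the arm keeps its last pose, push and grip.
It fails at once if a thing that is not part of the job is moved over 25 mm (distance of any of screwdriver, wrench, jar, bush, offcut, collar from where it was at the start of the episode above 0.025 m).
It also fails if it takes over 64 s, if anything falls off the work surface, if the arm or the gripper's body presses on something with over 40 N, if the wrist force passes 120 N, or if a joint passes its speed limit or range.

## Working session

There is one attempt and no reset: what is moved stays moved. The work goes in short steps, each a Python script; the robot and the scene stay as the last script left them, time stands still between calls to the robot, and variables do not carry over. Pictures are saved under pics/ and viewed, about 8 in all and at most 12, crops included, and the job is handed in when it is done.

```bash
ls; mkdir -p pics
python3 - <<'E'
from bench import r,eoat,monitor,cams
import cv2,numpy as np
s=monitor.read_state();print(s['t'],s['position'],s['orientation'],s['gripper_width'],r.nose_length)
ims=[]
for n in ("scene","side"):
    d=cams.get_image(n);cv2.imwrite(f"pics/{n}.png",d["color"][:,:,::-1]);np.save(f"pics/{n}.npy",d,allow_pickle=True)
    print(n,d["camera_matrix"].tolist(),d["k1"],np.round(d["world_to_cam"],3).tolist())
    cv2.imwrite(f"pics/{n}_big.png",cv2.resize(d["color"][:,:,::-1],(800,600),interpolation=cv2.INTER_CUBIC))
E
```

```text
pics
0.0 [ 0.17623894 -0.62520633  0.24665617] [-1.57092245  0.00160447 -1.29600969] 0.08686515211166712 0.025
scene [[404.90554748306477, 0.0, 253.2150762223678], [0.0, 404.90554748306477, 195.5747052012203], [0.0, 0.0, 1.0]] 0.0217580784849831 [[0.857, 0.515, 0.015, -0.513], [-0.325, 0.517, 0.792, 0.082], [0.4, -0.684, 0.611, -1.158], [0.0, 0.0, 0.0, 1.0]]
side [[458.4443709816516, 0.0, 252.55833676353163], [0.0, 458.4443709816516, 192.98118473793227], [0.0, 0.0, 1.0]] -0.10562373525616862 [[-0.956, -0.294, -0.001, 0.538], [0.224, -0.73, 0.646, -0.194], [-0.19, 0.617, 0.764, -1.11], [0.0, 0.0, 0.0, 1.0]]
```

View pics/scene_big.png

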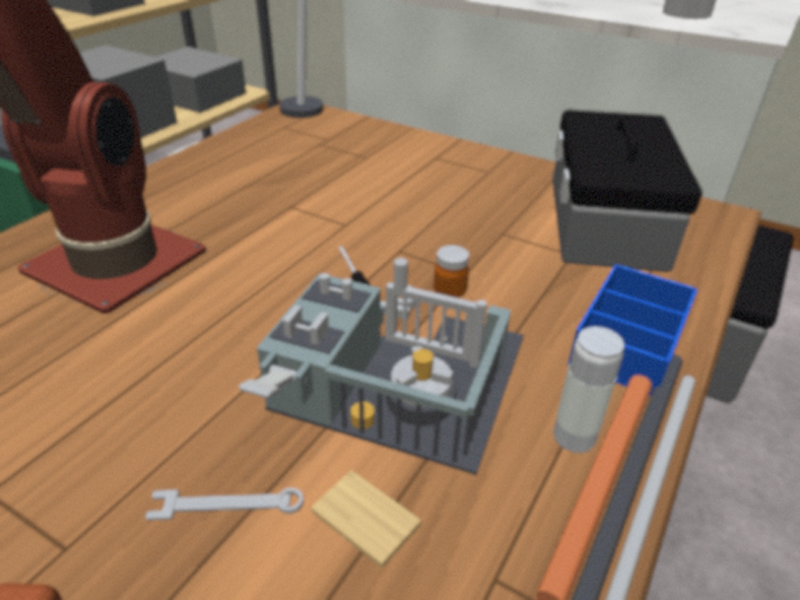

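View pics/side_big.png

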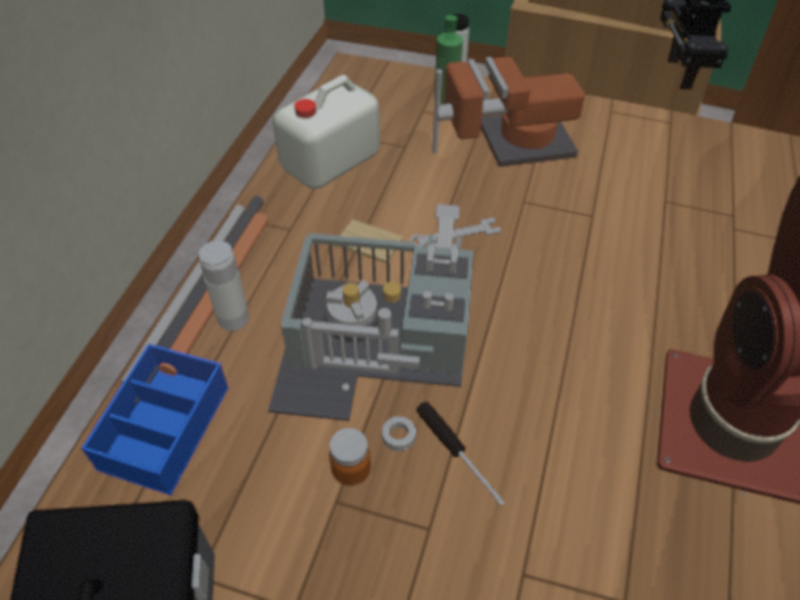

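Scene view (800x600 px): guard at centre, lever pad near (270,380), the wide-plated catch near (306,318) next to the lever, the thin-pegged catch near (337,285), and the post top at (400,262). Side view: lever pad at (447,210), catches at (442,255) and (437,298), post at (385,313).

```bash
cat > h.py <<'E'
from bench import r,eoat,monitor,cams
import cv2,numpy as np
from scipy.spatial.transform import Rotation as Ro
def st(): return monitor.read_state()
def slopes(uv,K,k1):
    d=(np.array(uv,float)-[K[0,2],K[1,2]])/[K[0,0],K[1,1]]; s=d.copy()
    for _ in range(20): s=d/(1+k1*(s@s))
    return s
def ray(uv,d,T):  # T cam->world
    s=slopes(uv,np.array(d["camera_matrix"]),d["k1"])
    return T[:3,3],T[:3,:3]@np.array([s[0],-s[1],-1])
def onz(uv,d,T,z):
    o,v=ray(uv,d,T); return o+v*(z-o[2])/v[2]
def cross(a,b):
    (o1,v1),(o2,v2)=a,b
    k=np.linalg.lstsq(np.c_[v1,-v2],o2-o1,rcond=None)[0]
    p,q=o1+k[0]*v1,o2+k[1]*v2
    return (p+q)/2,np.linalg.norm(p-q)
def Ttool():
    s=st();T=np.eye(4);T[:3,:3]=Ro.from_euler('xyz',s['orientation']).as_matrix();T[:3,3]=s['position'];return T
def wrist(name):
    T=Ttool();d=cams.get_image("wrist");d["T"]=T@np.array(d["tool_from_camera"])
    cv2.imwrite(f"pics/{name}.png",d["color"][:,:,::-1]);np.save(f"pics/{name}.npy",d,allow_pickle=True);return d
def load(n):
    d=np.load(f"pics/{n}.npy",allow_pickle=True).item()
    return d,(d["T"] if "T" in d else np.linalg.inv(d["world_to_cam"]))
def down(a): # tool y down, tool x along world angle a
    x=np.array([np.cos(a),np.sin(a),0]);y=np.array([0,0,-1.]);
    return Ro.from_matrix(np.c_[x,y,np.cross(x,y)]).as_euler('xyz')
E
python3 - <<'E'
from h import *
A,B=load("scene"),load("side")
for n,a,b,z in [("lever",(270,381),(447,211),.131),("catR",(306,318),(441,253),.147),("catL",(337,282),(437,296),.147),("post",(400,262),(385,313),.16)]:
    a=np.array(a)*.64;b=np.array(b)*.64
    print(n,cross(ray(a,*A),ray(b,*B)),onz(a,*A,z),onz(b,*B,z))
d=cams.get_image("wrist");print(np.round(d["tool_from_camera"],3).tolist(),d["camera_matrix"],d["k1"])
E
```

```text
lever (array([ 0.53459843, -0.19263507,  0.13419625]), np.float64(0.014466048852013608)) [ 0.53990964 -0.18862156  0.131     ] [ 0.52968643 -0.2016487   0.131     ]
catR (array([ 0.51291319, -0.08675037,  0.14429274]), np.float64(0.0038010944026764183)) [ 0.51715916 -0.08895336  0.147     ] [ 0.51085547 -0.08551116  0.147     ]
catL (array([0.49713931, 0.00164998, 0.14148429]), np.float64(0.006160139752123928)) [ 0.50503959 -0.00395049  0.147     ] [0.493614   0.00433835 0.147     ]
post (array([0.55849121, 0.06924089, 0.15798221]), np.float64(0.005030147904371885)) [0.56245293 0.06735984 0.16      ] [0.55578926 0.06951107 0.16      ]
[[1.0, 0.0, -0.0, -0.0], [-0.0, 0.274, -0.962, -0.138], [-0.0, 0.962, 0.274, 0.076], [0.0, 0.0, 0.0, 1.0]] [[333.15871969   0.         257.7289012 ]
 [  0.         333.15871969 188.59846307]
 [  0.           0.           1.        ]] 0.015475571511187919
```

Run:
```python
from h import *
a=0.18
p=[0.52,-0.06,0.30]
for aa in (a,a+np.pi,a-np.pi): 
    q=r.ik(p,down(aa));print(aa,None if q is None else np.round(q,2))
r.movep([0.2,-0.5,0.3],down(a)) if 0 else None
try: r.movep(p,down(a))
except r.Unreachable as e: print(e)
print(st()['t'],st()['position'])
d=wrist("w1")
cv2.imwrite("pics/w1b.png",cv2.resize(d["color"][:,:,::-1],(800,600),interpolation=cv2.INTER_CUBIC))
```

```text
0.18 [ 0.63  0.09 -0.63  1.66  0.06  1.4   0.17]
3.3215926535897933 None
-2.961592653589793 None
2.5167 [ 0.51995317 -0.06134261  0.2997703 ]
```

View pics/w1b.png

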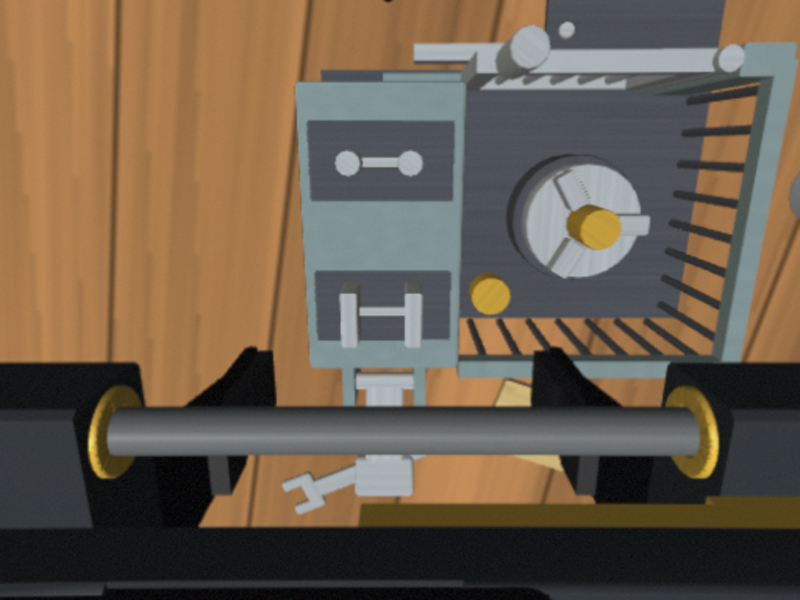

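Wrist view (800x600 px): the round catch is the left one, with pegs at (347,163) and (410,163). The flat catch is the right one, with plates at about (349,320) and (413,320). The lever pad is at (384,476), the post top at (530,47), and the housing top corners at (297,83), (465,83), (458,367) and (310,367).

Run:
```python
from h import *
W=load("w1")
f=lambda u,v,z: onz(np.array((u,v))*.64,*W,z)[:2]
R=[f(347,163,.147),f(410,163,.147)];F=[f(349,320,.147),f(413,320,.147)]
H=[f(297,83,.115),f(465,83,.115),f(458,367,.115),f(310,367,.115)]
L=f(384,477,.131);P=f(530,47,.16)
PR=np.array([f(*p,.119) for p in [(307,121),(453,121),(454,201),(312,201)]]);PF=np.array([f(*p,.119) for p in [(316,271),(450,271),(450,339),(318,341)]])
nm=np.linalg.norm;rnd=np.mean(R,0);flt=np.mean(F,0);hc=np.mean(H,0)
ang=lambda v:np.arctan2(v[1],v[0])
print("pegs sep(34)",nm(R[1]-R[0]),"flat(38)",nm(F[1]-F[0]),"dist(90)",nm(rnd-flt))
print("housing",nm(H[1]-H[0]),nm(H[2]-H[3]),nm(H[0]-H[3]),nm(H[1]-H[2]))
print("yaws",ang(R[1]-R[0]),ang(F[1]-F[0]),ang(H[1]-H[0]),ang(H[2]-H[3]),*[ang(v)-np.pi/2 for v in(rnd-flt,H[0]-H[3],H[1]-H[2],PR.mean(0)-PF.mean(0),rnd-L)])
print("round",rnd,PR.mean(0),"flat",flt,PF.mean(0),"H",hc,"lever",L,"post",P)
yaw=ang(rnd-flt)-np.pi/2
c,s=np.cos(yaw),np.sin(yaw);M=np.array([[c,-s],[s,c]])
g=hc-M@[-.08,-.04];print("yaw",yaw,"guard",g)
for n,p in dict(r=rnd,f=flt,L=L,P=P).items(): print(n,M.T@(p-g))
```

```text
pegs sep(34) 0.034064662954746555 flat(38) 0.03765981387958984 dist(90) 0.0895418043243697
housing 0.09672245755445796 0.09922388186814722 0.17715279165871148 0.1771828249338832
yaws 0.1777260766467715 0.17749336581136188 0.17777404611155348 0.17745445862219855 0.1808874781712526 0.17004357589876085 0.18416273648334136 0.18006010988717702 0.17918863554500652
round [0.49644694 0.0022226 ] [0.49700949 0.00210621] flat [ 0.51255575 -0.08585828] [ 0.51303141 -0.08591104] H [ 0.50493546 -0.04199488] lever [ 0.53339998 -0.2017897 ] post [0.56056427 0.06948149]
yaw 0.1808874781712526 guard [0.57643411 0.0117447 ]
r [-0.08039518  0.00502316]
f [-0.08039518 -0.08451864]
L [-0.08074741 -0.20230851]
P [-0.00522392  0.05964981]
```

```bash
cat >> h.py <<'E'
yaw=0.179;g=np.array([.5764,.0117])
def gw(x,y,z): c,s=np.cos(yaw),np.sin(yaw); return [g[0]+c*x-s*y,g[1]+s*x+c*y,z]
def rep(m=""): 
    s=st();print(m,round(s['t'],2),np.round(s['position'],4),np.round(s['contact_force'],1),round(s['gripper_width'],4));return s
E
python3 - <<'E'
from h import *
o=down(yaw);n=.025
eoat.command_gripper(0.0)
r.movep(gw(-.0805,-.203,.131+n+.03),o);rep("above")
r.movel(gw(-.0805,-.203,.131+n+.003),speed=.1);rep()
for k in np.linspace(0,1,8):
    z=.130-.026*k; y=-.203-.006*k
    r.movel(gw(-.0805,y,z+n),speed=.05);s=rep(f"{z:.3f}")
    if abs(s['contact_force'][2])>25: break
for z in (.103,.102,.101):
    if abs(s['contact_force'][2])>15: break
    r.movel(gw(-.0805,-.209,z+n),speed=.05);s=rep(f"{z:.3f}")
E
```

```text
above 4.85 [ 0.5342 -0.2008  0.1871] [-0.   0.6  0.3] 0.0005
 5.27 [ 0.5336 -0.2014  0.1596] [-0.2  0.3  1.8] 0.0005
0.130 5.52 [ 0.5336 -0.2023  0.1553] [-0.2  0.2  0.1] 0.0006
0.126 5.77 [ 0.534  -0.2035  0.1517] [ 0.3 -0.8  5.5] 0.0006
0.123 6.02 [ 0.5336 -0.2042  0.1476] [ 0.8 -1.5  2.2] 0.0007
0.119 6.27 [ 0.5333 -0.2047  0.1434] [-0.5  0.3  2.3] 0.0007
0.115 6.52 [ 0.5336 -0.2057  0.1396] [-0.1  0.4  0.5] 0.0006
0.111 6.77 [ 0.5339 -0.2066  0.1361] [-0.1  0.7  0.4] 0.0002
0.108 7.02 [ 0.5341 -0.2075  0.1324] [0.1 0.4 0.2] 0.0006
0.104 7.27 [ 0.5349 -0.2082  0.1295] [-0.5  1.2  4.8] 0.0003
0.103 7.52 [ 0.535  -0.2082  0.1294] [-4.1  1.2 13.5] 0.0004
0.102 7.77 [ 0.535  -0.2082  0.1293] [-7.6  1.9 21.1] 0.0004
```

Run:
```python
from h import *
o=down(yaw);n=.025
r.movel(gw(-.0805,-.209,.20),speed=.15);rep("lifted")
eoat.command_gripper(0.07)
r.movel(gw(-.0805,-.04,.24),speed=.25);rep("look")
d=wrist("w2");cv2.imwrite("pics/w2b.png",cv2.resize(d["color"][:,:,::-1],(800,600)))
r.movel(gw(-.0803,.005,.20),speed=.25)
```

```text
lifted 8.4 [ 0.534  -0.2083  0.199 ] [-0.3 -0.5 -1.6] 0.0002
look 10.55 [ 0.5042 -0.0435  0.2396] [-0.9  0.6  0.6] 0.0698
```

View pics/w2b.png

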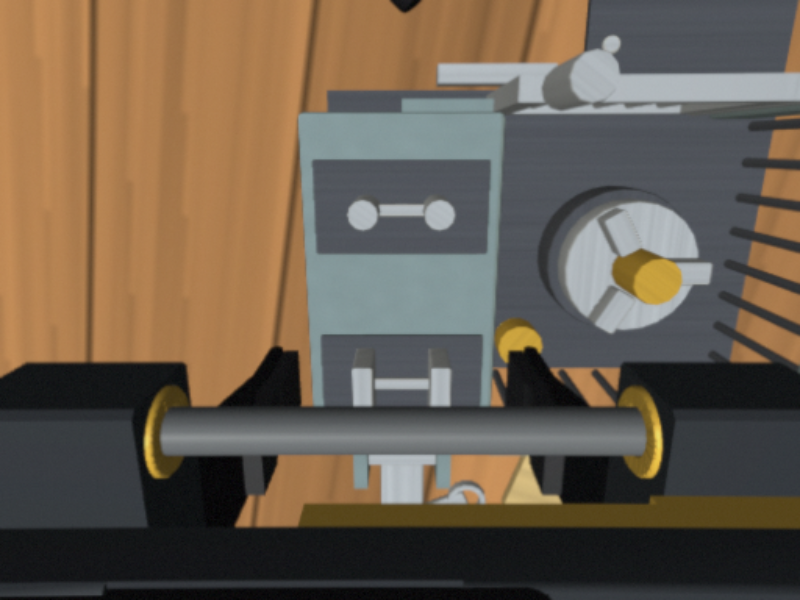

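The round pegs at (363,214) and (440,214) are still out, and the lever pad is hidden behind the gripper. The squeeze itself will show whether the lever stayed down, since a blocked catch stops at about 40 mm and a released one at 32 mm.

Run:
```python
from h import *
W=load("w2");R=[onz(np.array(p)*.64,*W,.147)[:2] for p in((363,214),(440,214))];print(np.mean(R,0),gw(-.0803,.005,0))
r.movel(gw(-.0803,.005,.149),speed=.1);rep("at")
eoat.command_gripper(0.029);rep("sq");r.sleep(.3);rep()
eoat.command_gripper(0.065);rep("open")
r.movel(gw(-.0803,.005,.21),speed=.2)
d=cams.get_image("scene");np.save("pics/s2.npy",d,allow_pickle=True)
cv2.imwrite("pics/s2.png",cv2.resize(d["color"][160:270,140:300,::-1],None,fx=4,fy=4,interpolation=cv2.INTER_CUBIC))
```

```text
[0.49662211 0.00259678] [np.float64(0.49649278669617364), np.float64(0.002323046229356391), 0]
at 11.65 [0.4969 0.0021 0.1495] [-0.8  0.3  0. ] 0.0702
sq 12.51 [0.4953 0.002  0.1489] [-7.2 -1.   5.4] 0.0301
 12.81 [0.4953 0.002  0.1488] [-7.3 -1.1  5.5] 0.0306
open 13.68 [0.4965 0.0023 0.149 ] [-1.8  0.4 -0.3] 0.0645
```

View pics/s2.png

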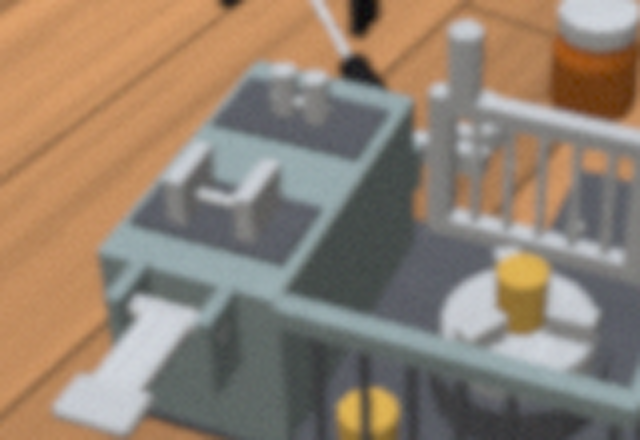

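The scene crop shows the lever level, with its pad at (105,400). The round pegs now stand close together at (283,90) and (315,95), and the flat catch is still out. Next is the flat catch.

Run:
```python
from h import *
r.movel(gw(-.0803,-.0848,.21),speed=.2)
r.movel(gw(-.0803,-.0848,.149),speed=.1);rep("at")
eoat.command_gripper(0.029);rep("sq");r.sleep(.3);rep()
eoat.command_gripper(0.065);rep("open")
r.movel(gw(-.0803,-.0848,.24),speed=.2)
d=cams.get_image("scene");np.save("pics/s3.npy",d,allow_pickle=True)
r.movel(gw(-.0803,0,.26),speed=.2);w=wrist("w3")
A=cv2.resize(d["color"][160:270,140:300,::-1],(400,300));B=cv2.resize(w["color"][:,:,::-1],(400,300))
cv2.imwrite("pics/c3.png",np.hstack([A,B]))
# gate travel reachability, several tool yaws
hx,hy=-.0052+.12,.0597
for off in np.arange(-1.6,1.7,.4):
    out=[]
    for a in np.arange(0,1.31,.1):
        q=r.ik(gw(hx-.12*np.cos(a),hy+.12*np.sin(a),.155),down(yaw+off)); out.append('.' if q is None else 'x')
    print(round(off,1),''.join(out))
```

```text
at 15.54 [ 0.5128 -0.0858  0.1495] [-0.1  0.2  0.6] 0.0651
sq 16.28 [ 0.5112 -0.0864  0.1489] [-7.8 -0.6  6.8] 0.0314
 16.58 [ 0.5112 -0.0864  0.1489] [-8.  -1.2  6. ] 0.0314
open 17.44 [ 0.5125 -0.086   0.149 ] [-0.5  0.4 -0.7] 0.0651
-1.6 xxxxxxxxxxxxxx
-1.2 xxxxxxxxxxxxxx
-0.8 xxxxxxxxxxxxxx
-0.4 xxxxxxxxxxxxxx
-0.0 xxxxxxxxxxxxxx
0.4 xxxxxxxxxxxxxx
0.8 xxxxxxxxxxxxxx
1.2 xxxxxxxxxxxxxx
1.6 xxxxxxxxxxxxxx
```

View pics/c3.png

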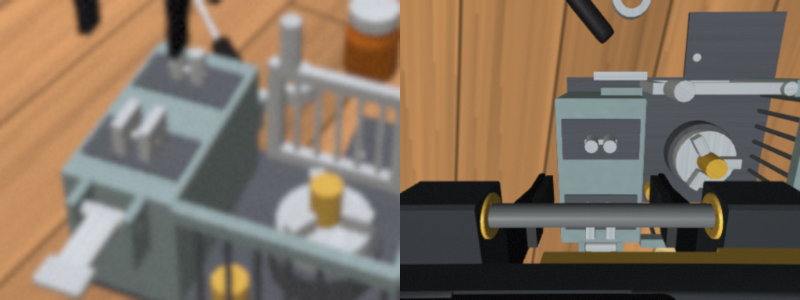

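Both catches stand squeezed together and the lever is down. The post top is at about (362,115) and the hinge cap at about (503,113) in the raw wrist picture. Next I grip the post and swing the gate.

Run:
```python
from h import *
c,s=np.cos(yaw),np.sin(yaw);M=np.array([[c,-s],[s,c]])
for n,p,h in (("w1",(530,47),(730,58)),("w3",(453*1.25,150*1.25),(629*1.25,147*1.25))): 
    pass
W=load("w1");print("post",M.T@(onz((530*.64,47*.64),*W,.16)[:2]-g),"hinge@.115",M.T@(onz((730*.64,58*.64),*W,.115)[:2]-g))
W=load("w3");P=M.T@(onz((362,115),*W,.16)[:2]-g);print("post w3",P,"hinge",M.T@(onz((503,113),*W,.115)[:2]-g))
px,py=-.0052,.0597
if np.hypot(*(P-[px,py]))>.01: raise SystemExit("disagree")
eoat.command_gripper(0.055)
o=down(yaw+.97)
r.movep(gw(px,py,.23),o)
r.movel(gw(px,py,.149),speed=.1);rep("at")
eoat.command_gripper(0.015);rep("gripped")
```

```text
post [-0.00529497  0.05967776] hinge@.115 [0.11787695 0.06062063]
post w3 [-0.00712268  0.06089983] hinge [0.1213641 0.0593839]
at 20.95 [0.5611 0.0697 0.1496] [-0.4  0.1  0.1] 0.0549
gripped 21.68 [0.5605 0.0692 0.149 ] [-2.5 -1.1  2.2] 0.019
```

Run:
```python
from h import *
px,py=-.0055,.0600
for a in np.arange(.1,1.26,.1).tolist()+[1.27]:
    r.movel(gw(px+.12*(1-np.cos(a)),py+.12*np.sin(a),.149),speed=.08);s=rep(f"{a:.2f}")
    if np.linalg.norm(s['contact_force'])>50: print("STOP");break
r.sleep(.5);rep("held")
d=cams.get_image("scene");e=cams.get_image("side")
cv2.imwrite("pics/e.png",np.hstack([cv2.resize(x["color"][100:290,110:364,::-1],(400,300)) for x in(d,e)]))
```

```text
0.10 21.98 [0.5583 0.0812 0.1489] [-4.3 -3.8  3.7] 0.0189
0.20 22.27 [0.5574 0.0935 0.1488] [-7.7 -3.2  4.9] 0.0194
0.30 22.57 [0.5581 0.1055 0.1487] [-7.  -3.4  5.1] 0.0192
0.40 22.88 [0.5601 0.1176 0.1486] [-7.7 -3.   4.2] 0.0192
0.50 23.18 [0.5633 0.129  0.1485] [-7.5 -1.7  3.6] 0.0191
0.60 23.48 [0.568  0.1407 0.1485] [-5.4  0.9 -1.3] 0.0196
0.70 23.77 [0.5734 0.1507 0.1484] [-7.4 -0.2 -0.5] 0.0191
0.80 24.07 [0.5801 0.1606 0.1484] [-5.8 -0.3 -3.8] 0.0195
0.90 24.38 [0.5878 0.1696 0.1484] [-4.1 -1.5 -6.7] 0.019
1.00 24.68 [0.5962 0.1782 0.1484] [-3.6 -2.3 -8.9] 0.0191
1.10 24.98 [0.6055 0.186  0.1484] [ -2.9  -2.6 -11.4] 0.0192
1.20 25.27 [0.6153 0.1929 0.1485] [ -3.5  -3.2 -12.6] 0.0192
1.27 25.53 [0.6226 0.1972 0.1485] [ -1.8  -3.2 -15.8] 0.0191
held 26.03 [0.6227 0.1972 0.1486] [ -1.9  -3.5 -18.8] 0.0191
```

View pics/e.png

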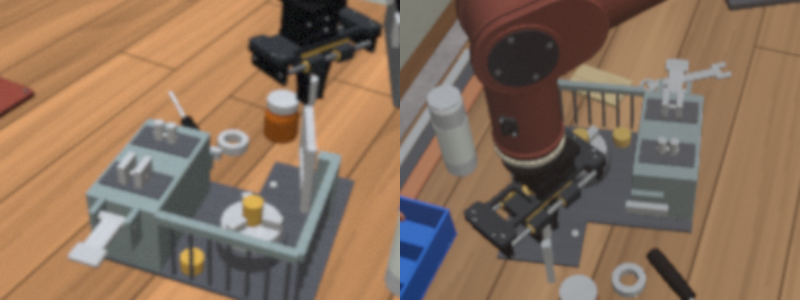

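The gate stands open with the post between the fingers, the lever and both catches are still in, and the bench items are where they were. I'll check that it's steady, then hand in.

Run:
```python
from h import *
r.sleep(.5);s=rep("still");c,q=np.cos(yaw),np.sin(yaw)
v=np.array([[c,q],[-q,c]])@(np.array(s['position'][:2])-gw(.1145,.06,0)[:2]);print("gate",np.arctan2(v[1],-v[0]),np.hypot(*v),np.abs(s['joint_vel']).max())
r.hand_in()
```

```text
still 26.63 [0.6228 0.1973 0.1486] [ -1.9  -4.3 -23.8] 0.0189
gate 1.2679213017015527 0.11984021122436828 0.0010549010610776375
the job is handed in; nothing more can be done
```

The guard is open and the job is handed in, with the gripper still holding the gate at about 1.27 rad (73°). The robot's clock read 26.6 s just before hand-in.

- **Lever:** I pressed it to its stop, at about 104 mm. Later pictures show it staying level.
- **Catches:** I squeezed the round catch (the left one), then the flat one. The fingers stopped at 30–31 mm, against 32 mm expected for home and 40 mm if blocked. Pictures after each squeeze show the catch staying in.
- **Gate:** I gripped the post and swung it past the detent. The angle comes from the arm's position: the tool stood 120 mm from the hinge, as it should, and the arm was at rest (joint speeds about 0.001 rad/s).
- **Other things on the bench:** By eye in the last pictures, those in view looked unmoved; I did not measure any of them.

Two readings were slightly off:
- **Hinge position:** camera readings differed from the one I used by 3–7 mm. That did not affect the swing, because I worked from the post and the given 120 mm radius.
- **Vertical force:** while I held the gate still, the force on the tool crept from −16 to −24 N. This is well under the 120 N limit, and I did not find the cause.

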